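Slide the tin into the low pantry shelf

TASK

The red tin on the wooden crate belongs in the free bay of the low pantry shelf, the one with the cork liner, beside the green tin. Lift it down, set it gently on the counter in front of the shelf and let go of it; then take it by its tab end and slide it along the counter under the board, tab end towards you (outwards), until it is fully home against the back rail, without ramming it. Leave the green tin and the jars where they are.

Things in the scene. Friction and masses are not known exactly. Their poses are not given: they have to be found in the camera images.
- tin: The red tin to put away, loose, 0.3 to 0.65 kg: flat box 150 mm long (x) by 60 mm wide (y) by 46 mm high, with a wooden pull tab on its -x end and two 2 mm slippery plastic glides under it (counted in the 46). Origin: centre of the underside of the 150 x 60 body (tab not counted). It starts flat on top of the crate, tab end roughly towards the robot.
- tin_tab (a point): Centre of the red tin's pull tab: 89 mm from the tin's origin along its -x, 25 mm above its underside. The tab sticks out 28 mm from the middle of the end face (x), is 14 mm thick (y) and 24 mm high, 13 to 37 mm above the underside. Axes as the tin's.
- shelf: Low light-wood shelf on the counter, fixed: 140 mm deep (x), 190 mm wide (y), 66 mm high. Origin: centre of its footprint. Its open mouth faces its -x (the robot, turned up to 0.25 rad). Top board 14 mm thick. Three upright walls 14 mm thick make two bays 74 mm wide, centred on y = +44 and -44 mm; no floor: a tin slides on the counter itself.
- shelf_mouth (a point): Middle of the lower front edge of the shelf's top board: 52 mm above the counter (the clear height of the bays), 70 mm from the shelf's origin along its -x. A tin that is home stands out 25 mm, plus its tab, in front of this edge.
- shelf_rail (a point): Middle of the front face of the back rail, at counter height, 55 mm from the shelf's origin along its +x. The rail is 24 mm high and stops the tins in both bays; a tin that is home touches it with its end.
- liner: Thin cork liner, 190 by 62 mm, lying in the free bay (either of the two) and out in front of it; it is seen only and does not affect sliding. Its frame is the home pose: with the tin home against the rail, tab outwards, the tin's origin stands about 1 mm beyond the liner's origin (along +x), on the bay's centre line, and their axes agree.
- crate: Upturned plywood crate, fixed, 200 mm (x) by 150 mm (y), 70 mm high, on the left or the right of the shelf. Origin: centre of its underside.
- neighbour: Green tin already home in the other bay, of the same shape, size and origin as the red one; loose, leave alone.
- big_jar: Big jar of yellow pumpkin with white lid, 90 mm across, 150 mm high, standing on the counter on the side opposite the crate; loose, leave alone. Origin: centre of the underside.
- jar_a: Berry jar with brass lid, 60 mm across, 85 mm high, standing on the shelf's top board towards the back; loose, leave alone. Origin: centre of the underside.
- jar_b: Pea jar with green lid, same size and place, beside the berry jar; loose, leave alone. Origin: centre of the underside.

How it is judged:
By the outcome, as a careful person would: the job done as asked, in the order asked, and still so for the second after the job is handed in, with the robot touching nothing.
It also fails if it takes over 54 s, if anything falls off the work surface, if the arm or the gripper's body presses on something with over 40 N, if the wrist force passes 120 N, or if a joint passes its speed limit or range.

ROBOT

A 6-joint arm with a two-finger parallel gripper is mounted at the origin on the work surface. World frame = base frame: x ahead of the robot, y to its left, z up, the work surface at z = 0. Lengths are in m, angles in rad, forces in N, time in s.
With the tool pointing down it reaches from about 0.4 to 0.825 m from the base axis. Payload 7 kg.
Tool frame: the origin (TCP) lies midway between the tips of the shut fingers; the grasp point (between the pads) lies 19 mm behind it; z points along the fingers, y is the line along which they close (so a half turn about z gives the same grasp; the last joint's range is limited). The gripper opens to 88 mm and grips with 3 to 60 N. Pads are 19 mm wide; open, the fingers measure 130 mm over their backs; the gripper's body (78 mm by 193 mm) begins 47 mm behind the grasp point.
Start: joints at [0.288, 0.359, 0.012, 0, -1.224, -0.288], TCP at [0.675, -0, 0.227] pointing down, gripper open.
Joint ranges: [-3.07, 3.07], [-1.43, 2.12], [-1.02, 1.25], [-3.03, 1.67], [-3.05, -0], [-3.03, 3.03]. Speed limits (rad/s): [2.39, 2.39, 3.01, 3.14, 3.14, 3.14].

INTERFACE

Orientations are given as [roll, pitch, yaw] about the fixed x, y, z axes, in that order (R = Rz(yaw) Ry(pitch) Rx(roll)).
In Python, from station import telemetry, eyes, ticket, recognise, trace gives the robot as it stands. The module is installed in compiled form; this text tells all that it offers.
- The arm moves only by the tool servo_tool, never from a script. Its argument "series" is a list that holds one entry, the list of rows, each a list of 4 numbers: the shift along the tool's x, y, z in mm, then the turn about the tool's z in rad. In form: [[[x, y, z, roll], ...]]. A call has exactly 10 rows; each row shifts and turns the commanded pose from where the row before left it, along the tool's axes as they then stand; what a row does not reach is not made up. A row lasts 1/12 s, in which the tool goes at most 41.7 mm and 7.16 degrees, less where a joint would pass 70% of its speed; a pose out of reach is approached as far as the arm can. A call is refused whole if a number of a shift passes 41.7 or a number of a turn 0.125, either way. A call with a gripper value outside its range is refused whole. "claw" is the gripper's target within -1 to 1 (shut at 1, half-way at 0, fully open at -1), set as the call begins (left out, the last holds). The fingers move at their own pace and stop on an object; "grip_force" is the grip in N (left out, the last holds). Time passes only in rows, so rows that do not move let the fingers close, or fill a call up. It gives the time, the measured TCP pose, the force, the opening and the grip force at its end, in the units of the state.
- telemetry.get_state(): the state, without advancing time (a new reading comes with each control period).
- eyes.grab_frame(name): name is "scene" or "side" or "wrist"; returns the picture (480x640x3 uint8, red, green, blue); there is no depth.
- eyes.calibration(name): a dict with "mtx" (3x3 intrinsics, pixels), "k1" (the pictures are not rectified: a ray, as slopes to the right and down, at radius r is drawn at 1 + k1 r^2 times it, then the intrinsics apply), "rvec" (rotation vector, rad) and "tvec" (3), from world to camera coordinates, as OpenCV has them. Camera axes: x right, y down, z forward; pixel columns grow to the right and rows downward; lengths in m; the calibration is good to about 2 mm. A picture is of the moment at which its call begins: read the wrist's pose just before it. calibration takes no time and is no camera call; for the wrist camera it gives the pose at the moment of the call.
- ticket.job_done(): hands the job in; it is judged then, once.
Trained networks look in the newest picture that a camera, given by its name, has taken for a name from the list of things; names that differ only in an ending like _2 or _b are one class to them, and where a whole thing is asked for, a point or a joint stands for the part that bears it (a point fixed in the world has none). Each returns a list of dicts, best first, with "conf" (0 to 1); they miss things now and then, are a little off and sometimes report something else, mostly with a low value. They report only what shows in the picture. A call takes as long as a camera call.
- recognise(camera, name): "position" ([x, y, z] in m, in world coordinates, good to about 4 mm: the middle of the surface that is visible of it).
- trace(camera, name): "mask" (480x640 bool, what is visible of it).
The state is a dict: "t": time; "q": joint angles; "qd": joint speeds; "joint_efforts": joint torques, N m; "eef_pos": TCP position; "ee_rot": TCP orientation; "force": force on the tool from outside, world axes, zero at the start; "moment": the same for the moment, N m; "width": finger opening in m; "gripper_force": force on a finger pad.
Only numpy, scipy, OpenCV 4.12 (cv2) and the standard library are available. Lean on these libraries where they do the work, as an engineer would, in place of code of your own. Each camera call takes 0.05 s, during which the arm holds its last target. There are 200 camera calls.

## Working session

There is one attempt and no reset: what is moved stays moved. The work goes in short steps, Python scripts to look and compute and a tool call to move; the robot and the scene stay as the last step left them, time stands still between calls to the robot, and variables do not carry over. Pictures are saved under pics/ and viewed, at most 10 in all, crops included, and the job is handed in when it is done.

Besides the shell and the picture viewer there is one more tool, called after "Call:" as name(argument=value, ...) on one line, values as JSON. servo_tool: Moves the arm, as the interface text tells. Its arguments: {"type":"object","properties":{"series":{"type":"array"},"claw":{"type":"number"},"grip_force":{"type":"number"}},"required":["series"]}

```bash
mkdir -p pics; cat > h.py <<'E'
import numpy as np, cv2
from station import telemetry, eyes, ticket, recognise, trace
def save(cam,name):
    im=eyes.grab_frame(cam); cv2.imwrite(f'pics/{name}.png',im[:,:,::-1]); return im
def cal(cam):
    c=eyes.calibration(cam); R=cv2.Rodrigues(np.array(c['rvec'],float))[0]; return np.array(c['mtx'],float),c['k1'],R,np.array(c['tvec'],float).reshape(3)
def topts(c,uv,z):
    K,k1,R,t=c; uv=np.array(uv,float).reshape(-1,2)
    d=np.c_[(uv[:,0]-K[0,2])/K[0,0],(uv[:,1]-K[1,2])/K[1,1]]
    s=d.copy()
    for _ in range(20): s=d/(1+k1*(s**2).sum(1,keepdims=True))
    r=np.c_[s,np.ones(len(s))]@R; o=-R.T@t
    return o+r*((z-o[2])/r[:,2])[:,None]
def rect(c,mask,z):
    m=mask.astype(np.uint8); cs,_=cv2.findContours(m,cv2.RETR_EXTERNAL,cv2.CHAIN_APPROX_NONE)
    k=max(cs,key=cv2.contourArea).reshape(-1,2)
    p=topts(c,k,z)[:,:2]; return cv2.minAreaRect((p*1000).astype(np.float32))
E
python3 - <<'E'
from h import *
s=telemetry.get_state(); print({k:np.round(v,3) for k,v in s.items()})
a=save('scene','scene1'); 
for n in ['tin','tin_tab','shelf','shelf_mouth','liner','crate','neighbour','big_jar']:
    r=recognise('scene',n); print(n,[(np.round(x['position'],3),round(x['conf'],2)) for x in r[:2]])
b=save('side','side1')
for n in ['tin','tin_tab','shelf_mouth','shelf_rail','liner']:
    r=recognise('side',n); print(n,[(np.round(x['position'],3),round(x['conf'],2)) for x in r[:2]])
E
```

```text
{'t': np.float64(0.0), 'q': array([ 0.288,  0.359,  0.011, -0.   , -1.224, -0.288]), 'qd': array([ 0.   , -0.001,  0.001,  0.   , -0.   ,  0.001]), 'joint_efforts': array([-1.0000e-03, -5.8273e+01,  2.9306e+01,  6.9970e+00,  7.0000e-03,
       -0.0000e+00]), 'eef_pos': array([ 0.675, -0.   ,  0.226]), 'ee_rot': array([ 3.14 , -0.   , -1.571]), 'force': array([ 0.503, -0.385,  0.419]), 'moment': array([ 0.013, -0.009,  0.001]), 'gripper_force': np.float64(0.0), 'width': np.float64(0.088)}
tin [(array([0.499, 0.298, 0.111]), 0.6)]
tin_tab [(array([0.495, 0.3  , 0.111]), 0.65)]
shelf [(array([0.791, 0.045, 0.063]), 0.9)]
shelf_mouth [(array([0.795, 0.044, 0.058]), 0.63)]
liner [(array([0.775, 0.114, 0.002]), 0.63)]
crate [(array([0.543, 0.263, 0.062]), 0.59)]
neighbour [(array([0.781, 0.019, 0.036]), 0.58)]
big_jar [(array([ 0.528, -0.376,  0.102]), 0.93)]
tin [(array([0.468, 0.289, 0.104]), 0.6)]
tin_tab [(array([0.472, 0.29 , 0.112]), 0.82)]
shelf_mouth [(array([ 0.706, -0.009,  0.062]), 0.93)]
shelf_rail [(array([ 0.709, -0.01 ,  0.064]), 0.89), (array([0.472, 0.29 , 0.104]), 0.38)]
liner [(array([0.638, 0.138, 0.002]), 0.75)]
```

```bash
python3 -c "
import cv2,numpy as np
a=cv2.imread('pics/scene1.png');b=cv2.imread('pics/side1.png')
cv2.imwrite('pics/both.png',cv2.resize(np.vstack([a,b]),(533,800))) if 0 else None"
```

```text
(no output)
```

View pics/scene1.png

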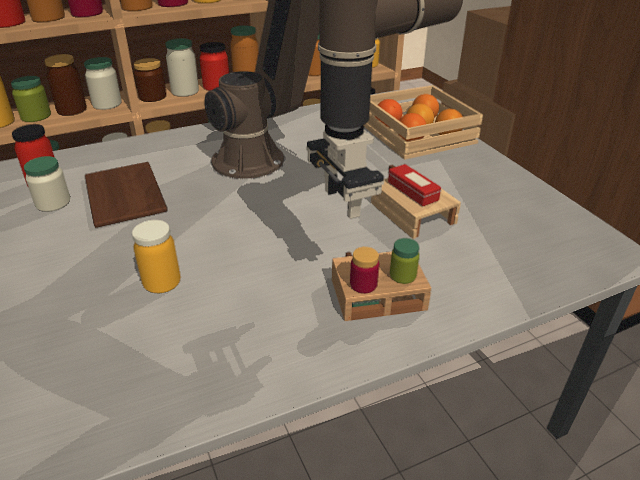

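View pics/side1.png

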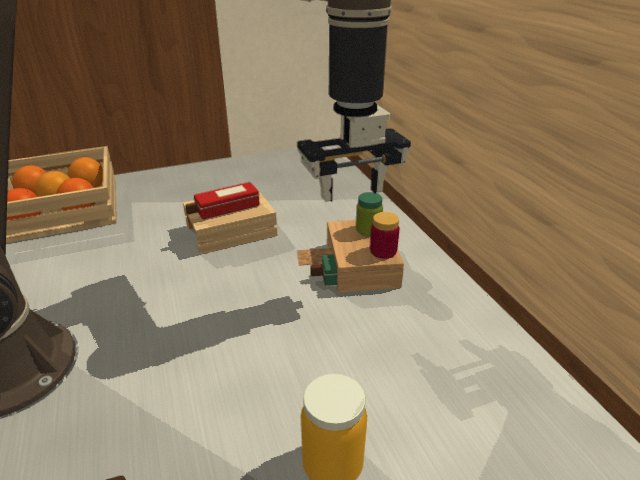

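The side view shows the tin on the crate (228,200), with the tab facing the robot. The green tin's tab (315,270) is in the near (-y) bay, so the free bay is the +y one and the cork shows at (310,257). The scene view agrees: crate right (420,200), jars on the shelf (365-405,265).

```bash
python3 - <<'E'
from h import *
for cam in ['scene','side']:
    c=cal(cam); eyes.grab_frame(cam)
    for n,z in [('tin',.116),('shelf',.066),('liner',0.001)]:
        r=trace(cam,n)
        if r: print(cam,n,round(r[0]['conf'],2),r[0]['mask'].sum(),rect(c,r[0]['mask'],z))
c=cal('wrist');print(np.round(c[2],3),-c[2].T@c[3],c[0])
E
```

```text
scene tin 0.84 1247 ((500.8350524902344, 293.20947265625), (204.7163848876953, 101.70684051513672), 5.8722429275512695)
scene shelf 0.72 3554 ((766.8673095703125, 53.842140197753906), (206.13023376464844, 204.6413116455078), 75.57671356201172)
side tin 0.6 1749 ((465.4884033203125, 272.67535400390625), (183.6254425048828, 132.52503967285156), 8.606515884399414)
side shelf 0.95 3652 ((723.2708129882812, 30.819374084472656), (276.70172119140625, 153.87075805664062), 76.0575942993164)
side liner 0.67 425 ((645.6325073242188, 135.93069458007812), (64.08383178710938, 81.34996795654297), 74.76546478271484)
[[-1.    -0.    -0.   ]
 [-0.     0.963  0.269]
 [ 0.     0.269 -0.963]] [ 0.67664043 -0.07254025  0.38626004] [[344.26862887   0.         322.25178876]
 [  0.         344.26862887 239.66582078]
 [  0.           0.           1.        ]]
```

Call:
servo_tool(series=[[[-30,15,0,0.12],[-30,15,0,0.12],[-30,15,0,0.12],[-30,15,0,0.12],[-30,15,0,0.12],[-20,25,0,0.12],[0,0,0,0.12],[0,0,0,0.12],[0,0,0,0.12],[0,0,0,0.12]]], claw=-1)

```text
t: 1.98
eef_pos: [0.6288, 0.1923, 0.2265]
ee_rot: [-3.142, -0.0, -2.776]
force: [0.3, 0.1, -0.5]
width: 0.0876
gripper_force: 0.0
```

Call:
servo_tool(series=[[[0,0,0,0.12],[0,0,0,0.12],[28,20,0,0],[28,20,0,0],[28,20,0,0],[28,20,0,0],[0,0,0,0],[0,0,0,0],[0,0,0,0],[0,0,0,0]]])

```text
t: 2.82
eef_pos: [0.5081, 0.2563, 0.2266]
ee_rot: [-3.142, 0.0, -3.011]
force: [0.1, 0.5, -0.2]
width: 0.0877
gripper_force: 0.0
```

```bash
python3 - <<'E'
from h import *
print({k:np.round(v,3) for k,v in telemetry.get_state().items() if k in('eef_pos','ee_rot','q','t')})
c=cal('wrist'); im=save('wrist','w1')
for n,z in [('tin',.116),('tin_tab',.107),('crate',.07),('shelf',.066),('liner',.001)]:
    for x in recognise('wrist',n)[:1]: print(n,np.round(x['position'],3),round(x['conf'],2))
    for x in trace('wrist',n)[:1]: print(n,round(x['conf'],2),x['mask'].sum(),rect(c,x['mask'],z))
E
```

```text
{'t': np.float64(2.817), 'q': array([ 0.811,  0.185, -0.226,  0.   , -1.159, -2.252]), 'eef_pos': array([0.508, 0.256, 0.227]), 'ee_rot': array([-3.142,  0.   , -3.011])}
tin [0.47  0.307 0.114] 0.9
tin_tab [0.465 0.308 0.114] 0.96
tin_tab 0.64 14854 ((471.0037536621094, 313.4290466308594), (180.4938201904297, 66.02999877929688), 7.797781467437744)
crate 0.72 18779 ((487.2115173339844, 293.22760009765625), (203.57374572753906, 96.69129943847656), 7.042815208435059)
shelf [0.694 0.169 0.06 ] 0.88
shelf 0.71 881 ((686.0191040039062, 170.0003662109375), (31.94176483154297, 71.44532775878906), 49.2938232421875)
liner [ 0.628  0.149 -0.001] 0.76
liner 0.84 359 ((629.1493530273438, 169.01583862304688), (29.48847198486328, 12.200684547424316), 3.357020616531372)
```

View pics/w1.png

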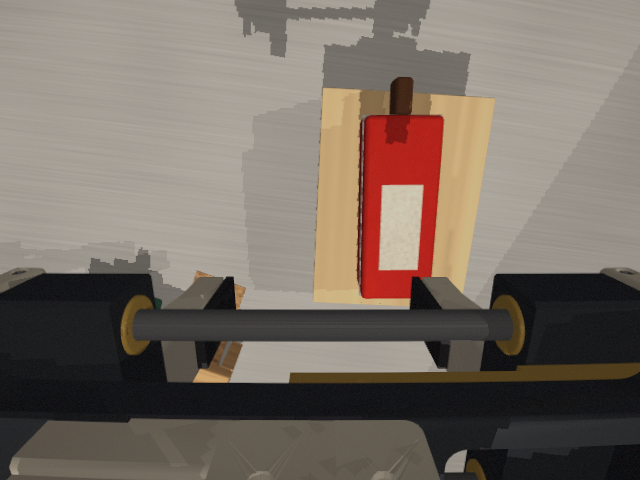

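The wrist view shows the red tin's top face with corners near (365,116), (443,116), (433,297), (363,297). The tab is at (402,95), towards the robot, and the crate is around it.

```bash
python3 - <<'E'
from h import *
c=cal('wrist'); p=topts(c,[(365,116),(443,116),(433,298),(364,297)],.116)[:,:2]
print(p.round(4)); print('c',p.mean(0)); a=(p[2]+p[3]-p[0]-p[1])/2; print(np.linalg.norm(a),np.arctan2(a[1],a[0]),np.linalg.norm(p[1]-p[0]),np.linalg.norm(p[2]-p[3]))
print(topts(c,[(402,80)],.107))
E
```

```text
[[0.4134 0.2757]
 [0.4054 0.3335]
 [0.5515 0.3578]
 [0.5581 0.2987]]
c [0.48210743 0.31639362]
0.14728903097596113 0.16108188418789507 0.0583492943523476 0.05946638354458288
[[0.38334907 0.30012006 0.107     ]]
```

Call:
servo_tool(series=[[[8,32,0,-0.024],[8.5,31.5,0,0],[0,0,20,0],[0,0,30,0],[0,0,30,0],[0,0,20,0],[0,0,15,0],[0,0,0,0],[0,0,0,0],[0,0,0,0]]])

```text
t: 4.2
eef_pos: [0.4828, 0.3175, 0.1127]
ee_rot: [3.141, 0.001, -2.986]
force: [0.6, -1.0, 0.6]
width: 0.0879
gripper_force: 0.0
```

```bash
python3 - <<'E'
from h import *
c=cal('wrist'); im=save('wrist','w2')
E
```

```text
(no output)
```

View pics/w2.png

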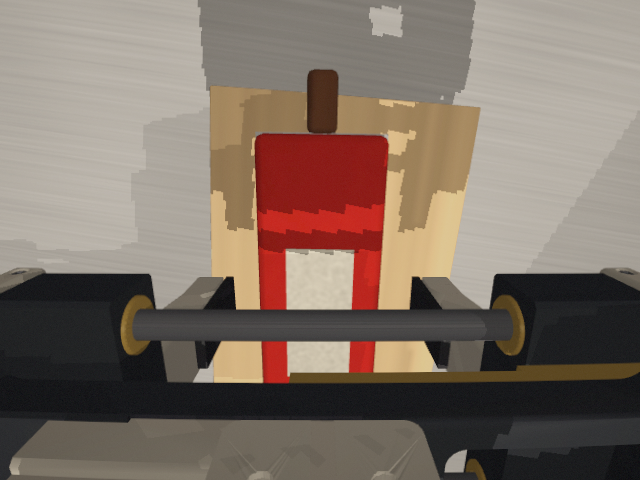

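The tin is centred and square between the open fingers (edges at about x=258 and x=386, tab at (322,100)). I'll go down and close.

Call:
servo_tool(series=[[[0,0,17,0],[0,0,16,0],[0,0,0,0],[0,0,0,0],[0,0,0,0],[0,0,0,0],[0,0,0,0],[0,0,0,0],[0,0,0,0],[0,0,0,0]]])

```text
t: 5.08
eef_pos: [0.4822, 0.3171, 0.0788]
ee_rot: [3.141, 0.0, -2.987]
force: [-0.1, 0.1, 0.7]
width: 0.0878
gripper_force: 0.0
```

Call:
servo_tool(series=[[[0,0,0,0],[0,0,0,0],[0,0,0,0],[0,0,0,0],[0,0,0,0],[0,0,0,0],[0,0,0,0],[0,0,0,0],[0,0,0,0],[0,0,0,0]]], claw=1, grip_force=25)

```text
t: 5.92
eef_pos: [0.4821, 0.3169, 0.0785]
ee_rot: [-3.141, -0.0, -2.987]
force: [0.4, -1.2, 0.2]
width: 0.06
gripper_force: 24.9
```

Call:
servo_tool(series=[[[0,0,-8,0],[0,0,-20,0],[0,0,-20,0],[0,0,-20,0],[0,0,-12,0],[0,0,0,0],[0,0,0,0],[0,0,0,0],[0,0,0,0],[0,0,0,0]]])

```text
t: 6.75
eef_pos: [0.4816, 0.3165, 0.1573]
ee_rot: [-3.14, -0.002, -2.987]
force: [-0.2, 1.2, -4.8]
width: 0.06
gripper_force: 24.9
```

```bash
python3 - <<'E'
from h import *
a=eyes.grab_frame('scene');b=eyes.grab_frame('side')
A=cv2.resize(a[225:325,315:448],None,fx=6,fy=6,interpolation=cv2.INTER_CUBIC)[:,:,::-1]
B=cv2.resize(b[185:300,285:415],None,fx=5,fy=5,interpolation=cv2.INTER_CUBIC)[:,:,::-1]
cv2.imwrite('pics/A.png',A);cv2.imwrite('pics/B.png',B);print(A.shape,B.shape)
E
```

```text
(600, 798, 3) (575, 650, 3)
```

View pics/A.png

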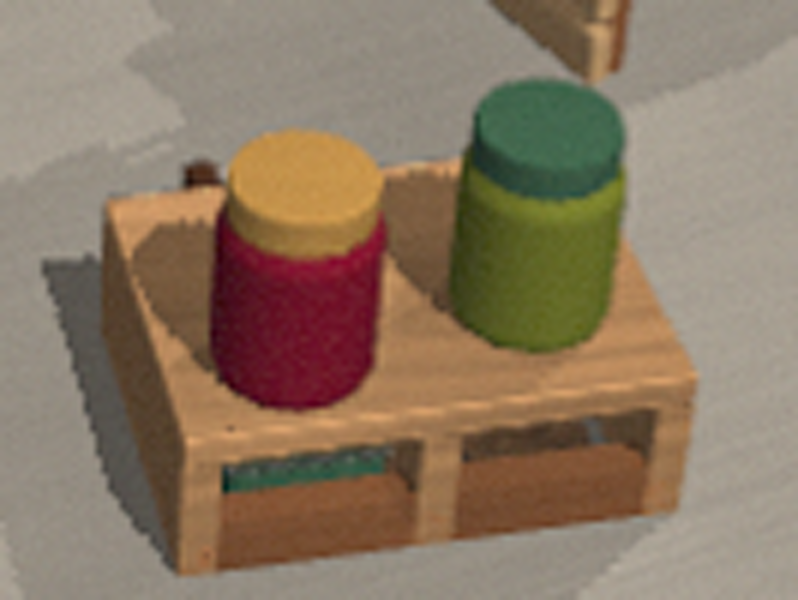

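View pics/B.png

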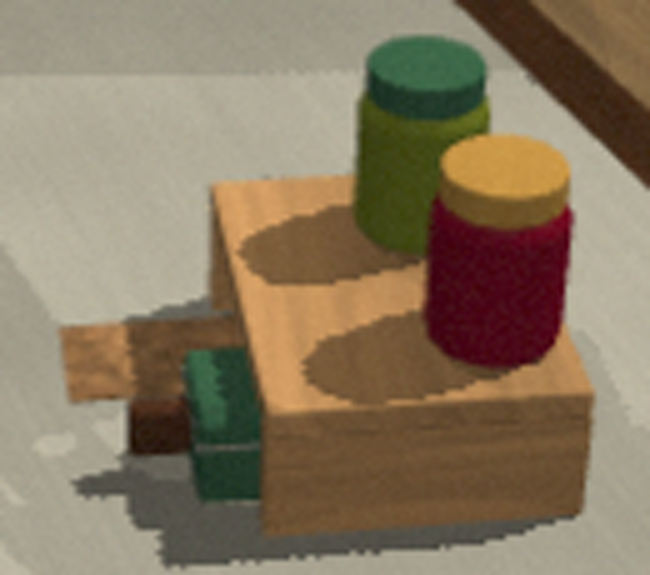

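Crop A shows the shelf's back face. Its top corners are at about (186,440) and (694,378), its bottom corners at (182,574) and (680,510), and the front -y top corner is at (108,205). Crop B shows the front top corners at (213,185) and (265,412), the back top at (592,393), and the cork's front corners at (62,328) and (70,402).

```bash
cat >> h.py <<'E'
def proj(c,P):
    K,k1,R,t=c; q=np.atleast_2d(P)@R.T+t; s=q[:,:2]/q[:,2:]; s=s*(1+k1*(s**2).sum(1,keepdims=True)); return s@K[:2,:2].T+K[:2,2]
E
python3 - <<'E'
from h import *
from scipy.optimize import least_squares
h=.066
obs={'scene':([(70,-95,66),(70,-95,0),(70,95,66),(70,95,0),(-70,-95,66)],[(186,440),(182,574),(694,378),(680,510),(108,205)],6,(315,225)),
'side':([(-70,95,66),(-70,-95,66),(-70,-95,0),(70,-95,66),(70,-95,0),(-115,75,1),(-115,13,1)],[(213,185),(265,412),(265,533),(592,393),(582,513),(62,328),(70,402)],5,(285,185))}
C={k:cal(k) for k in obs}
def res(v,cams=('scene','side')):
    x,y,a=v; out=[]
    for k in cams:
        P,u,f,o=obs[k]; P=np.array(P)/1000.; u=(np.array(u)+.5)/f-.5+np.array(o)
        W=np.c_[x+np.cos(a)*P[:,0]-np.sin(a)*P[:,1],y+np.sin(a)*P[:,0]+np.cos(a)*P[:,1],P[:,2]]
        out.append((proj(C[k],W)-u).ravel())
    return np.concatenate(out)
for cams in [('scene','side'),('scene',),('side',)]:
    r=least_squares(res,[.76,.04,.1],args=(cams,)); print(cams,r.x.round(4),r.fun.round(1))
    x,y,a=r.x; e=np.array([np.cos(a),np.sin(a)]);n=np.array([-e[1],e[0]]); s=np.array([x,y])
    H=s-.02*e+.044*n; print('home',H.round(4),'pre',(H-.15*e).round(4),'tabpre',(H-.239*e).round(4))
E
```

```text
('scene', 'side') [ 0.7315  0.0711 -0.2031] [ 0.4 -0.6  0.1 -0.3  0.6 -3.4 -0.8 -3.1 -2.4 -1.8 -4.9 -0.4 -1.2  0.6
 -1.7  1.2 -1.2 -1.5 -2.  -0.9  8.2 -0.2  9.9 -0.2]
home [0.7208 0.1182] pre [0.5739 0.1485] tabpre [0.4867 0.1665]
('scene',) [ 0.7378  0.0705 -0.2426] [-0.2  0.3 -0.5  0.6  1.4 -0.3 -0.1  0.1 -0.7 -1.3]
home [0.7289 0.118 ] pre [0.5833 0.1541] tabpre [0.4969 0.1755]
('side',) [ 0.7283  0.0715 -0.176 ] [-7.1  0.3 -1.2  1.3 -1.8  1.9 -1.7 -1.9 -2.5 -1.3  6.3  0.7  8.6  0.8]
home [0.7163 0.1183] pre [0.5687 0.1446] tabpre [0.481  0.1601]
```

```bash
python3 - <<'E'
from h import *
from scipy.optimize import least_squares
obs={'scene':([(70,-95,66),(70,-95,0),(70,95,66),(70,95,0),(-70,-95,66)],[(186,440),(182,574),(694,378),(680,510),(108,205)],6,(315,225)),
'side':([(-70,95,66),(-70,-95,66),(-70,-95,0),(70,-95,66),(70,-95,0)],[(213,185),(265,412),(265,533),(592,393),(582,513)],5,(285,185))}
C={k:cal(k) for k in obs}
def res(v,cams):
    x,y,a=v; out=[]
    for k in cams:
        P,u,f,o=obs[k]; P=np.array(P)/1000.; u=(np.array(u)+.5)/f-.5+np.array(o)
        W=np.c_[x+np.cos(a)*P[:,0]-np.sin(a)*P[:,1],y+np.sin(a)*P[:,0]+np.cos(a)*P[:,1],P[:,2]]
        out.append((proj(C[k],W)-u).ravel())
    return np.concatenate(out)
lin=topts(C['side'],[(62/5+285,328/5+185),(70/5+285,402/5+185)],.001)[:,:2]
for cams in [('scene','side'),('scene',),('side',)]:
    r=least_squares(res,[.76,.04,-.2],args=(cams,)); print(cams,r.x.round(4),r.fun.round(1))
    x,y,a=r.x; e=np.array([np.cos(a),np.sin(a)]);n=np.array([-e[1],e[0]]); s=np.array([x,y])
    H=s-.02*e+.044*n; print('home',H.round(4),'pre',(H-.15*e).round(4),'tabpre',(H-.239*e).round(4)); print('liner in shelf',((lin-s)@np.c_[e,n]).round(4))
E
```

```text
('scene', 'side') [ 0.7382  0.0697 -0.2428] [-0.4  0.6 -0.8  0.9  1.2 -0.  -0.3  0.4 -0.9 -1.1 -0.6 -1.3  0.1 -0.3
 -0.5  0.3  0.6 -0.9 -0.3 -0.3]
home [0.7294 0.1172] pre [0.5838 0.1533] tabpre [0.4974 0.1747]
liner in shelf [[-0.1438  0.0695]
 [-0.1445  0.0082]]
('scene',) [ 0.7378  0.0705 -0.2426] [-0.2  0.3 -0.5  0.6  1.4 -0.3 -0.1  0.1 -0.7 -1.3]
home [0.7289 0.118 ] pre [0.5833 0.1541] tabpre [0.4969 0.1755]
liner in shelf [[-0.1431  0.0688]
 [-0.1439  0.0075]]
('side',) [ 0.7382  0.0681 -0.2491] [-0.2 -1.1  0.1  0.  -0.5  0.6  0.8 -0.3 -0.2  0.3]
home [0.7297 0.1157] pre [0.5843 0.1527] tabpre [0.4981 0.1746]
liner in shelf [[-0.1446  0.0701]
 [-0.1449  0.0088]]
```

```bash
python3 - <<'E'
from h import *
from scipy.spatial.transform import Rotation as Ro
def T(p,r):
    M=np.eye(4);M[:3,:3]=Ro.from_euler('xyz',r).as_matrix();M[:3,3]=p;return M
s=telemetry.get_state(); K,k1,R,t=cal('wrist'); W=np.eye(4);W[:3,:3]=R;W[:3,3]=t
X=W@T(s['eef_pos'],s['ee_rot'])          # tool->cam
W1=X@np.linalg.inv(T([.5081,.2563,.2266],[-3.142,0,-3.011]))
c=(K,k1,W1[:3,:3],W1[:3,3])
p=topts(c,[(322,88),(494,98),(315,302)],.07)[:,:2];print(p.round(4),np.linalg.norm(p[1]-p[0]),np.linalg.norm(p[2]-p[0]))
sh=np.array([.738,.0697]);a=-.243;e=np.array([np.cos(a),np.sin(a)]);n=np.array([-e[1],e[0]])
print('crate corners in shelf frame',((p-sh)@np.c_[e,n]).round(3))
E
```

```text
[[0.3921 0.2404]
 [0.3796 0.3892]
 [0.5911 0.2594]] 0.14936494157275468 0.19986492147848312
crate corners in shelf frame [[-0.377  0.082]
 [-0.425  0.224]
 [-0.188  0.149]]
```

Call:
servo_tool(series=[[[0,0,0,0.05],[0,0,0,0.1],[0,0,0,0.1],[0,0,0,0.1],[-10,-10,0,0.048],[-20,-20,0,0],[-25,-25,0,0],[-25,-25,0,0],[-25,-25,0,0],[-20,-15,0,0]]])

```text
t: 7.68
eef_pos: [0.5757, 0.1678, 0.1582]
ee_rot: [-3.141, -0.001, 2.898]
force: [0.0, 0.3, -4.6]
width: 0.0598
gripper_force: 24.9
```

Call:
servo_tool(series=[[[-15,-10,0,0],[-8.3,-4.7,0,0],[0,0,15,0],[0,0,25,0],[0,0,25,0],[0,0,20,0],[0,0,15,0],[0,0,10,0],[0,0,0,0],[0,0,0,0]]])

```text
t: 8.52
eef_pos: [0.5942, 0.1509, 0.0484]
ee_rot: [-3.141, -0.0, 2.899]
force: [0.2, 1.0, -4.6]
width: 0.0601
gripper_force: 24.9
```

Call:
servo_tool(series=[[[0,0,10,0],[0,0,10,0],[0,0,8,0],[0,0,4,0],[0,0,2,0],[0,0,1,0],[0,0,1,0],[0,0,0,0],[0,0,0,0],[0,0,0,0]]])

```text
t: 9.35
eef_pos: [0.5944, 0.151, 0.0129]
ee_rot: [3.141, 0.0, 2.898]
force: [-0.7, -1.0, -5.1]
width: 0.0602
gripper_force: 24.9
```

Call:
servo_tool(series=[[[0,0,0.7,0],[0,0,0.7,0],[0,0,0.7,0],[0,0,0.7,0],[0,0,0,0],[0,0,0,0],[0,0,0,0],[0,0,0,0],[0,0,0,0],[0,0,0,0]]])

```text
t: 10.18
eef_pos: [0.5942, 0.1509, 0.0098]
ee_rot: [3.142, 0.0, 2.898]
force: [0.8, 0.2, -4.7]
width: 0.06
gripper_force: 24.9
```

Call:
servo_tool(series=[[[0,0,0.5,0],[0,0,0.5,0],[0,0,0.5,0],[0,0,0.3,0],[0,0,0,0],[0,0,0,0],[0,0,0,0],[0,0,0,0],[0,0,0,0],[0,0,0,0]]])

```text
t: 11.02
eef_pos: [0.5944, 0.1509, 0.0085]
ee_rot: [3.141, 0.0, 2.899]
force: [-3.6, -0.7, 6.5]
width: 0.0597
gripper_force: 24.9
```

Call:
servo_tool(series=[[[0,0,0,0],[0,0,0,0],[0,0,0,0],[0,0,0,0],[0,0,0,0],[0,0,-10,0],[0,0,-25,0],[0,0,-35,0],[25,0,-30,0],[30,0,0,0]]], claw=-0.75)

```text
t: 11.85
eef_pos: [0.5449, 0.1658, 0.1144]
ee_rot: [3.135, 0.008, 2.898]
force: [0.7, 1.2, 0.9]
width: 0.0766
gripper_force: 0.0
```

Call:
servo_tool(series=[[[34,0,0,0],[0,0,0,0],[0,0,0,0],[0,0,0,0],[0,0,0,0],[0,0,0,0],[0,0,0,0],[0,0,0,0],[0,0,0,0],[0,0,0,0]]], claw=0)

```text
t: 12.68
eef_pos: [0.5079, 0.1722, 0.1077]
ee_rot: [-3.141, -0.0, 2.898]
force: [-0.5, 0.1, 0.8]
width: 0.044
gripper_force: 0.0
```

```bash
python3 - <<'E'
from h import *
s=telemetry.get_state();print(s['t'],s['eef_pos'],s['ee_rot'],s['width'])
w=save('wrist','w3')
for n in ['tin_tab','tin']: print(n,[(np.round(x['position'],3),round(x['conf'],2)) for x in recognise('wrist',n)[:1]])
b=eyes.grab_frame('side'); B=cv2.resize(b[170:300,245:405],None,fx=5,fy=4.6,interpolation=cv2.INTER_CUBIC)
B=cv2.resize(b[180:299,255:415],None,fx=5,fy=5,interpolation=cv2.INTER_CUBIC)[:,:,::-1];cv2.imwrite('pics/B2.png',B)
E
```

```text
12.6833 [0.50793427 0.17218867 0.10772062] [-3.14120118e+00 -2.71706169e-04  2.89810333e+00] 0.04399517337316661
tin_tab [(array([0.532, 0.167, 0.044]), 0.97)]
tin [(array([0.54 , 0.161, 0.049]), 0.6)]
```

View pics/w3.png

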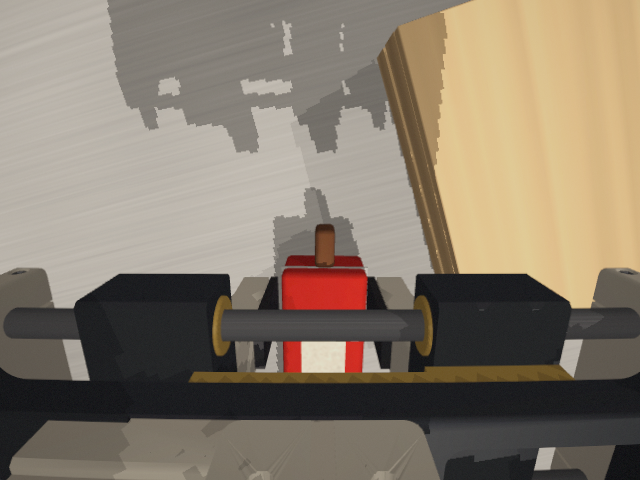

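View pics/B2.png

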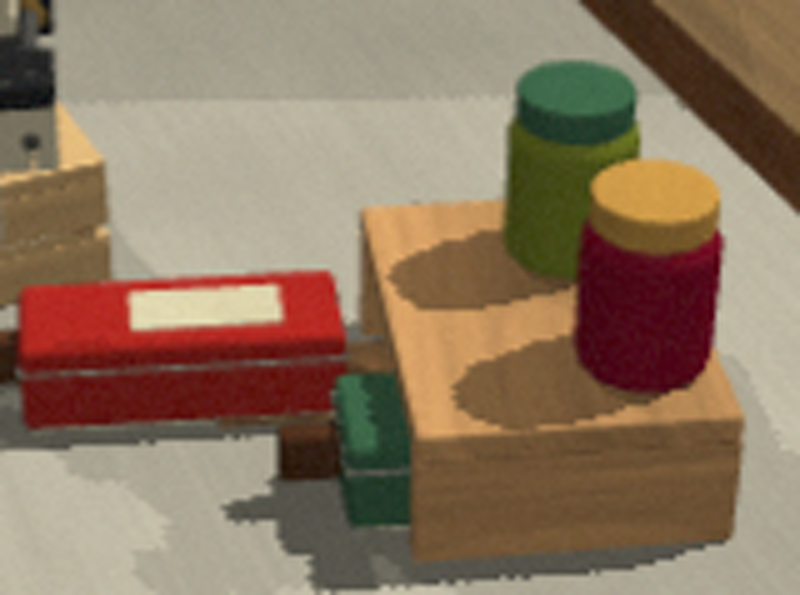

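The wrist view shows the tab at (325,228-265) between the fingers, slightly right of centre, with the crate to the right. The side view shows the tin standing squarely in front of the free bay, its front end at about (340,345), just short of the mouth.

```bash
python3 - <<'E'
from h import *
from scipy.optimize import least_squares
c=cal('wrist'); s=telemetry.get_state(); tc=np.array(s['eef_pos'])[:2]; y=s['ee_rot'][2]
tx=np.array([np.cos(y),np.sin(y)]);ty=np.array([np.sin(y),-np.cos(y)])
for nm,uv,z in [('tab end top',[(326,226)],.037),('tab root top',[(325,264)],.037),('rear edge top L/R',[(284,270),(367,270)],.045)]:
    p=topts(c,uv,z)[:,:2]; print(nm,p.round(4),'tool xy',((p-tc)@np.c_[tx,ty]).round(4))
C=cal('side')
P=np.array([(75,30,46),(75,-30,46),(-75,30,46),(-75,-30,46),(75,-30,2),(-75,-30,2)])/1000.
u=(np.array([(333,272),(346,346),(22,288),(20,364),(344,412),(26,427)])+.5)/5-.5+np.array([255,180])
def res(v):
    x,yy,a=v; return (proj(C,np.c_[x+np.cos(a)*P[:,0]-np.sin(a)*P[:,1],yy+np.sin(a)*P[:,0]+np.cos(a)*P[:,1],P[:,2]])-u).ravel()
r=least_squares(res,[.594,.151,-.243]);print('tin',r.x.round(4),r.fun.round(1))
for sh,a in [((.738,.0697),-.243),((.7382,.0681),-.249)]:
    e=np.array([np.cos(a),np.sin(a)]);n=np.array([-e[1],e[0]]);print('in shelf',((r.x[:2]-sh)@np.c_[e,n]).round(4))
E
```

```text
tab end top [[0.4929 0.1789]] tool xy [[0.0161 0.0028]]
tab root top [[0.5196 0.1716]] tool xy [[-0.0116  0.0022]]
rear edge top L/R [[0.5143 0.1438]
 [0.528  0.1993]] tool xy [[-0.0131 -0.0261]
 [-0.0131  0.0311]]
tin [ 0.5923  0.1472 -0.2636] [ 0.5 -0.4  0.4 -1.2 -0.6 -0.5 -0.6 -1.4  0.7  1.3 -0.4  1.7]
in shelf [-0.1601  0.0402]
in shelf [-0.1609  0.0407]
```

Call:
servo_tool(series=[[[2.5,2.5,0,0],[0,0,15,0],[0,0,25,0],[0,0,25,0],[0,0,15,0],[0,0,9,0],[0,0,4,0],[0,0,0,0],[0,0,0,0],[0,0,0,0]]])

```text
t: 13.72
eef_pos: [0.5066, 0.1759, 0.016]
ee_rot: [3.14, 0.001, 2.899]
force: [-0.2, -0.7, -0.4]
width: 0.0442
gripper_force: 0.0
```

Call:
servo_tool(series=[[[0,0,0,0],[0,0,0,0],[0,0,0,0],[0,0,0,0],[0,0,0,0],[0,0,0,0],[0,0,0,0],[0,0,0,0],[0,0,0,0],[0,0,0,0]]], claw=1, grip_force=12)

```text
t: 14.55
eef_pos: [0.506, 0.1753, 0.0151]
ee_rot: [-3.141, 0.0, 2.898]
force: [-1.2, -2.1, 4.9]
width: 0.014
gripper_force: 11.9
```

Call:
servo_tool(series=[[[-3,0,0,0],[-5,0,0,0],[-6,0,0,0],[-6,0,0,0],[-6,0,0,0],[-6,0,0,0],[-5,0,0,0],[-3,0,0,0],[0,0,0,0],[0,0,0,0]]])

```text
t: 15.38
eef_pos: [0.5456, 0.1659, 0.0151]
ee_rot: [3.141, 0.001, 2.899]
force: [1.5, -0.4, 2.6]
width: 0.0143
gripper_force: 12.0
```

Call:
servo_tool(series=[[[-3,0,0,0],[-5,0,0,0],[-5,0,0,0],[-5,0,0,0],[-5,0,0,0],[-5,0,0,0],[-4,0,0,0],[-3,0,0,0],[0,0,0,0],[0,0,0,0]]])

```text
t: 16.22
eef_pos: [0.5791, 0.1574, 0.0151]
ee_rot: [3.141, 0.0, 2.898]
force: [0.7, -1.3, 3.6]
width: 0.0137
gripper_force: 12.0
```

```bash
python3 - <<'E'
from h import *
s=telemetry.get_state();print(s['force'],s['moment'],s['q'])
b=eyes.grab_frame('side')
B=cv2.resize(b[180:299,255:415],None,fx=5,fy=5,interpolation=cv2.INTER_CUBIC)[:,:,::-1];cv2.imwrite('pics/B3.png',B)
E
```

```text
[ 0.71946588 -1.26726591  3.58382014] [-0.57243744 -0.27092322 -0.00717475] [ 5.90762156e-01  4.49662438e-01 -3.97686468e-01  2.12667882e-04
 -7.23020387e-01 -2.40482249e+00]
```

View pics/B3.png

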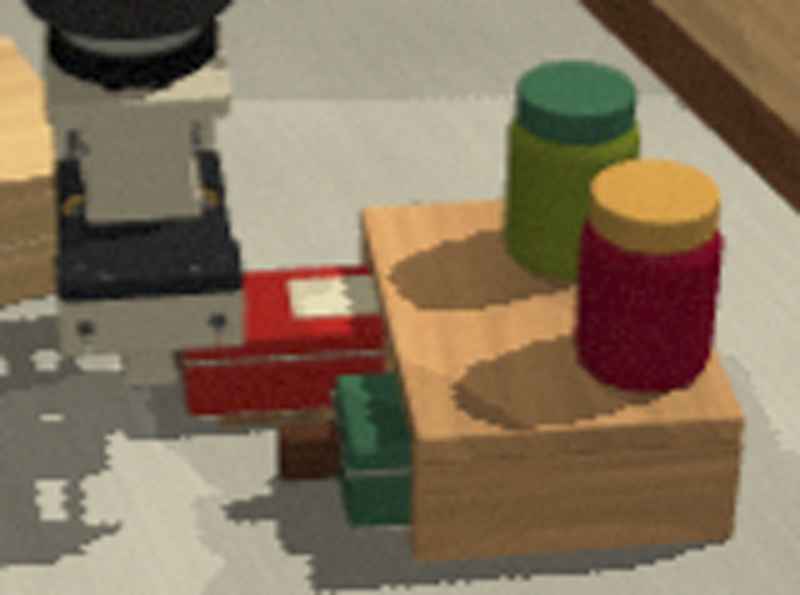

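The tin is sliding under the board cleanly, with its end past the edge at (375,300). Nothing else has moved and the lateral force is near zero.

Call:
servo_tool(series=[[[-3,0,0,0],[-6,0,0,0],[-7,0,0,0],[-7,0,0,0],[-7,0,0,0],[-7,0,0,0],[-6,0,0,0],[-4,0,0,0],[-2,0,0,0],[0,0,0,0]]])

```text
t: 17.1
eef_pos: [0.6265, 0.1456, 0.0151]
ee_rot: [-3.142, -0.0, 2.898]
force: [-0.6, -0.8, 4.6]
width: 0.014
gripper_force: 12.0
```

Call:
servo_tool(series=[[[-1,0,0,0],[-1,0,0,0],[-1,0,0,0],[-1,0,0,0],[-1,0,0,0],[-1,0,0,0],[-1,0,0,0],[-1,0,0,0],[0,0,0,0],[0,0,0,0]]])

```text
t: 17.93
eef_pos: [0.6337, 0.1438, 0.0151]
ee_rot: [-3.142, -0.0, 2.899]
force: [-3.0, 0.1, 6.4]
width: 0.0139
gripper_force: 12.0
```

Call:
servo_tool(series=[[[-0.7,0,0,0],[-0.7,0,0,0],[-0.7,0,0,0],[-0.7,0,0,0],[-0.7,0,0,0],[-0.7,0,0,0],[0,0,0,0],[0,0,0,0],[0,0,0,0],[0,0,0,0]]])

```text
t: 18.77
eef_pos: [0.6377, 0.1428, 0.0151]
ee_rot: [-3.142, -0.001, 2.899]
force: [-2.5, 0.9, 5.9]
width: 0.0137
gripper_force: 12.0
```

Call:
servo_tool(series=[[[-0.6,0,0,0],[-0.6,0,0,0],[-0.6,0,0,0],[-0.6,0,0,0],[-0.6,0,0,0],[0,0,0,0],[0,0,0,0],[0,0,0,0],[0,0,0,0],[0,0,0,0]]])

```text
t: 19.6
eef_pos: [0.6406, 0.142, 0.0151]
ee_rot: [-3.141, -0.001, 2.899]
force: [-3.3, 0.7, 6.3]
width: 0.014
gripper_force: 12.0
```

Call:
servo_tool(series=[[[-0.5,0,0,0],[-0.5,0,0,0],[-0.5,0,0,0],[-0.5,0,0,0],[-0.5,0,0,0],[0,0,0,0],[0,0,0,0],[0,0,0,0],[0,0,0,0],[0,0,0,0]]])

```text
t: 20.43
eef_pos: [0.6425, 0.1416, 0.0151]
ee_rot: [-3.141, -0.001, 2.899]
force: [-5.3, 0.7, 7.4]
width: 0.014
gripper_force: 12.0
```

Call:
servo_tool(series=[[[-0.5,0,0,0],[-0.5,0,0,0],[-0.5,0,0,0],[0,0,0,0],[0,0,0,0],[0,0,0,0],[0,0,0,0],[0,0,0,0],[0,0,0,0],[0,0,0,0]]])

```text
t: 21.27
eef_pos: [0.6427, 0.1414, 0.015]
ee_rot: [-3.141, -0.003, 2.898]
force: [-9.7, 4.3, 11.2]
width: 0.0142
gripper_force: 12.0
```

Contact with the rail: it has stopped at 140.8 mm of travel (140 expected) with about 10 N. I'll release and lift straight up.

Call:
servo_tool(series=[[[0,0,0,0],[0,0,0,0],[0,0,0,0],[0,0,0,0],[0,0,0,0],[0,0,0,0],[0,0,-5,0],[0,0,-15,0],[0,0,-20,0],[0,0,-20,0]]], claw=0.2)

```text
t: 22.1
eef_pos: [0.6447, 0.1406, 0.0755]
ee_rot: [-3.141, -0.001, 2.898]
force: [-0.2, -0.5, 1.0]
width: 0.0351
gripper_force: 0.0
```

Call:
servo_tool(series=[[[10,0,-20,0],[20,0,-20,0],[25,0,-20,0],[25,0,-20,0],[25,0,0,0],[25,0,0,0],[20,0,0,0],[0,0,0,0],[0,0,0,0],[0,0,0,0]]])

```text
t: 22.93
eef_pos: [0.4999, 0.1773, 0.1556]
ee_rot: [3.141, 0.001, 2.899]
force: [-0.1, -0.4, -0.8]
width: 0.0352
gripper_force: 0.0
```

```bash
python3 - <<'E'
from h import *
b=eyes.grab_frame('side');s=telemetry.get_state();print(s['t'],s['force'])
B=cv2.resize(b[180:299,255:415],None,fx=5,fy=5,interpolation=cv2.INTER_CUBIC)[:,:,::-1];cv2.imwrite('pics/B4.png',B)
E
```

```text
22.9833 [-0.35221165 -0.7749863   0.45886817]
```

View pics/B4.png

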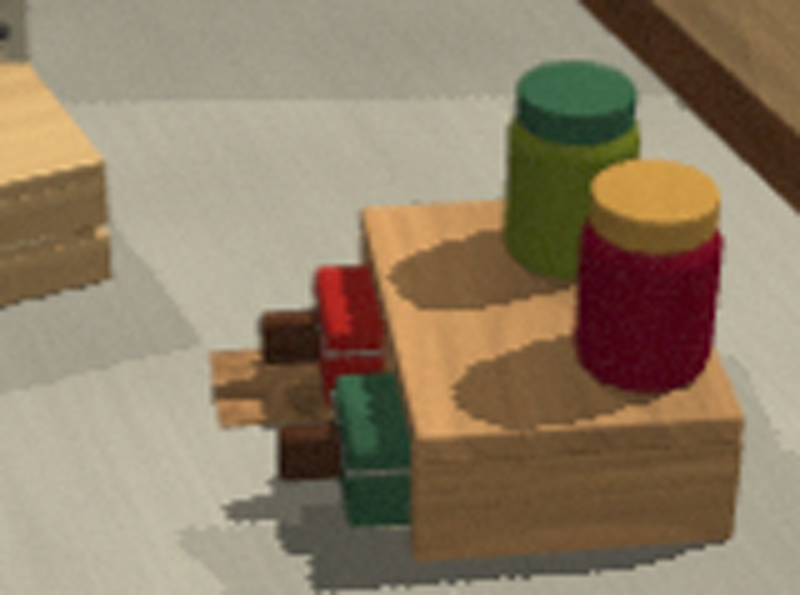

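The red tin stands out level with the green one (tabs at (262,335) and (282,450), parallel to the mouth edge). The jars and the green tin haven't moved.

```bash
python3 -c "
from station import ticket
print(ticket.job_done())"
```

```text
the job is handed in; nothing more can be done
None
```

The red tin is in the free bay beside the green tin, tab outwards and stopped against the back rail at about 10 N; the green tin and the jars didn't move, and the job was handed in at about 23 s.

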